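# Prop the sprung catch open and reject the cartridge

## Robot

A 6-joint arm with a two-finger parallel gripper is mounted at the origin on the work surface. World frame = base frame: x ahead of the robot, y to its left, z up, the work surface at z = 0. Lengths are in mm, angles in rad, forces in N, time in s.
With the tool pointing down it reaches from about 275 to 750 mm from the base axis. Payload 10.2 kg.
Tool frame: the origin (TCP) lies at the very end of the fingers, on their centre line; the grasp point (between the pads) lies 19 mm behind it; z points along the fingers, y is the line along which they close (so a half turn about z gives the same grasp; the last joint's range is limited). The gripper opens to 85 mm and grips with 20 to 120 N. Pads are 22 mm wide; open, the fingers measure 114 mm over their backs; the gripper's body (76 mm by 85 mm) begins 54 mm behind the grasp point. The pads swing forward as they close: fully open they stand 13 mm farther back than shut.
Start: joints at [-1.508, 0.313, 1.498, -0, 1.331, -0.223], TCP at [147.998, -503.714, 231.294] pointing down, gripper open.
Joint ranges: [-2.94, 2.94], [-0.97, 2.17], [0.19, 2.56], [-1.23, 4.37], [0.02, 3.11], [-2.88, 2.88]. Speed limits (rad/s): [2.39, 2.39, 3.01, 3.14, 3.14, 3.14].

## Interface

Orientations are given as a unit quaternion [w, x, y, z].
In Python, from rig import ctrl, vision gives the robot as it stands. The module is installed in compiled form; this text tells all that it offers.
- The arm moves only by the tool play_rows, never from a script. Its arguments are lists of equal length, an entry for each row: "translation": the shift along the tool's x, y, z in m, a list of three; "rotation": the turn, a rotation vector about the tool's x, y, z in rad, a list of three; "gripper": the gripper's target within -1 to 1 (shut at 1, half-way at 0, fully open at -1). A call has 1 to 10 rows; each row is the pose to reach, as a shift and turn from the pose commanded when the call began, along the tool's axes at that moment; what a row does not reach only later rows make up. A row lasts 1/8 s, in which the tool goes at most 62.5 mm and 10.7 degrees, less where a joint would pass 70% of its speed; a pose out of reach is approached as far as the arm can. A call with a gripper value outside its range is refused whole. The fingers move at their own pace and stop on an object; "force" is the grip in N (left out, the last holds). Time passes only in rows, so rows that repeat a pose let the fingers close. It gives the time, the measured TCP pose, the force, the opening and the grip force at its end, in the units of the state.
- ctrl.sense(): the state, without advancing time (a new reading comes with each control period).
- vision.capture(name): name is "scene" or "top" or "wrist"; returns a dict with "pixels" (420x560x3 uint8, red, green, blue), "vfov" (degrees; the focal length in pixels is half the picture's height over the tangent of half this angle, whatever the lens; pixels are square), "cx", "cy" (the principal point, pixels), "rvec" (rotation vector, rad) and "tvec" (3), from world to camera coordinates, as OpenCV has them; the wrist camera has in their place "mount" (4x4, takes a point from camera to tool coordinates, whose origin is the TCP and whose axes are the flange's). Camera axes: x right, y down, z forward; pixel columns grow to the right and rows downward; lengths in mm; the calibration is good to about 2 mm. A picture is of the moment at which its call begins: read the wrist's pose just before it. There is no depth.
- ctrl.finish_job(): hands the job in; it is judged then, once.
The state is a dict: "time_s": time; "joints": joint angles; "dq": joint speeds; "tau": joint torques, N m; "eef_pos": TCP position; "ee_rot": TCP orientation; "force": force on the tool from outside, world axes, zero at the start; "wrist_torque": the same for the moment, N m; "grip_width": opening from 0.0 (shut) to 1.0 (fully open); "grip_force": force on a finger pad.
Only numpy, scipy, OpenCV 4.12 (cv2) and the standard library are available. Lean on these libraries where they do the work, as an engineer would, in place of code of your own. Each camera call takes 0.05 s, during which the arm holds its last target. There are 200 camera calls.

## Task

The cartridge in the blue test nest is a reject: slide the yellow wedge, toe first, under the roller on the sprung catch's side arm until the roller sits on the wedge's flat and comes up against its block, feeling for that stop and not ramming it (well under 40 N), and let go so that the wedge alone holds the catch up. Then draw the cartridge by its red grip level out of the nest's side opening and drop it down the stainless funnel on the bench edge. Leave the catch propped open, and leave the white caps, the brass switch and the black gyro shell where they are.

Things in the scene. Friction and masses are not known exactly. Their poses are not given: they have to be found in the camera images.
- nest: Fixed test nest, origin on the bench under the middle of its aluminium base plate (85 x 110 x 5 mm). x points into the nest, y along the catch's side arm to its roller. Blue housing x -10 to 34 mm, y -23.5 to 23.5 mm, top 34 mm high. Two guide rods, 6 mm with 12 mm heads, at x -16 mm, y -38 and 38 mm, 61 mm high.
- nest_opening (a point): Middle of the lower edge of the nest's only opening, which faces the nest's -x: 31 mm wide, 23 mm high, the mouth of a roofed chamber 36 mm deep. Its floor is the base plate's top, 5 mm above the bench. Axes as the nest's.
- nest_catchline (a point): Point on the bench under the catch, nest x -16 mm, y 0; axes as the nest's. The green catch is a 6 mm upright plate in this plane, free only to rise and fall. Shut, its 60 mm wide drop plate hangs to 14 mm above the bench, into the cartridge's neck; its bar (30 to 40 mm high) runs from nest y -60 to 124 mm. These y are nominal: see nest_runway.
- nest_runway (a point): Point on the bench under the nominal place of the roller (nest x -16, y 120 mm); axes as the nest's. The roller turns freely about x, 12 mm in diameter, 20 mm long, underside 7 mm above the bench when shut. But the whole catch is clamped up to 20 mm to either side along y, a shift not reported: feel for it. The wedge slides on the bench along this y, towards -y.
- catch (a joint): Lift of the sprung catch in m: 0 = shut, 0.016 = roller on the wedge's flat, 0.022 = upper stop. A spring pushes it down, about 5 N shut, 7 N on the wedge, and shuts it when not propped. The cartridge passes under it with 0.0145. Any touch of wedge and catch or roller counts towards ramming.
- wedge: Loose yellow wedge, 80 g, 22 mm wide (x), 80 mm long (y), lying flat; origin on its underside. Toe to -y: ramp from y -42 mm (4 mm high) to y -8 mm (23 mm high), flat 23 mm high to y 4 mm, then a 42 mm high block to y 38 mm, whose front face is the roller's stop (roller axis then at y -2 mm). Used with the nest's yaw; sliding it in takes 3 to 12 N.
- wedge_block (a point): Middle of the top of the wedge's block, its handle (22 mm wide along x, 34 mm long along y, top 42 mm above the wedge's underside).
- cartridge: Loose cartridge, 90 g, 74 mm long (x), lying on the nest's plate, axes as the nest's. Origin under the middle of its neck. Inside the nest: aluminium body, x 6 to 34 mm, 28 mm wide, 20 mm high. Neck x -6 to 6 mm, 6 mm high, under the catch. Outside: red grip, x -40 to -6 mm, 16 mm wide, 27 mm high. It comes out along the nest's -x; drawn 50 mm it is clear.
- cartridge_grip (a point): Middle of the top of the cartridge's red grip (34 mm long along x, 16 mm wide along y), 27 mm above its underside.
- funnel: Fixed stainless funnel bolted to the bench's far edge. Origin at the centre of its rim, 12 mm above the bench; mouth 162 mm across, narrowing within 65 mm of depth to a pipe 86 mm in bore, closed 185 mm below the rim.
- cap1: Loose white push cap, 26 mm across, 16 mm high, 12 g; origin under its centre. Leave alone.
- cap2: Another such white push cap. Leave alone.
- switch: Loose dull brass rotary switch, 44 mm across, 32 mm high, 110 g; origin under its centre. Leave alone.
- gyro: Loose black gyro gauge shell, 80 mm across, 44 mm high, 250 g; origin under its centre. Leave alone.
Not all that is in view belongs to the job. What is shaped like the cartridge but green or turquoise is not meant.

How it is judged (in metres and radians):
On the way, in this order (a step that is already met when the one before it is completed fails the run):
1. the wedge alone holds the catch up (lift over 14.5 mm) with the robot touching nothing (value of joint catch above 0.0145 m and contact force between the fingers and anything else below 0.3 N and y of wedge in the frame of nest between 0.095 and 0.155 m), for 0.3 s.
2. the cartridge is drawn out of the side opening under the propped catch (x of cartridge in the frame of nest below -0.055 m and value of joint catch above 0.0145 m), for 0.05 s.
At the end, for the whole second after the job is handed in: The cartridge lies at rest in the funnel's pipe (its origin over 50 mm below the rim), and the wedge, at rest under the roller, still holds the catch up by more than 14.5 mm (horizontal distance between cartridge and funnel below 0.07 m and z of cartridge in the frame of funnel below -0.05 m and linear speed of cartridge below 0.05 m/s and value of joint catch above 0.0145 m and y of wedge in the frame of nest between 0.095 and 0.155 m and linear speed of wedge below 0.02 m/s); the robot touches nothing.
It fails at once if the wedge rammed against the catch (over 40 N) (contact force between wedge and catch above 40 N).
It fails at once if a bystander moved by more than 15 mm (distance of any of cap1, cap2, switch, gyro from where it was at the start of the episode above 0.015 m).
It also fails if it takes over 58 s, if anything falls off the work surface, if the arm or the gripper's body presses on something with over 40 N, if the wrist force passes 120 N, or if a joint passes its speed limit or range.

## Working session

There is one attempt and no reset: what is moved stays moved. The work goes in short steps, Python scripts to look and compute and a tool call to move; the robot and the scene stay as the last step left them, time stands still between calls to the robot, and variables do not carry over. Pictures are saved under pics/ and viewed, at most 10 in all, crops included, and the job is handed in when it is done.

Besides the shell and the picture viewer there is one more tool, called after "Call:" as name(argument=value, ...) on one line, values as JSON. play_rows: Moves the arm, as the interface text tells. Its arguments: {"type":"object","properties":{"translation":{"type":"array"},"rotation":{"type":"array"},"gripper":{"type":"array"},"force":{"type":"number"}},"required":["translation","rotation","gripper"]}

```bash
mkdir -p pics
cat > h.py <<'E'
import numpy as np, cv2
from rig import ctrl, vision
from scipy.spatial.transform import Rotation as R
def cap(n):
    s=ctrl.sense(); c=vision.capture(n); im=c["pixels"]; f=im.shape[0]/2/np.tan(np.radians(c["vfov"])/2)
    if "rvec" in c:
        Rm=cv2.Rodrigues(np.array(c["rvec"],float))[0]; t=np.array(c["tvec"],float).ravel(); Rw=Rm.T; o=-Rm.T@t
    else:
        M=np.array(c["mount"]); q=s["ee_rot"]; Rt=R.from_quat([q[1],q[2],q[3],q[0]]).as_matrix()
        Rw=Rt@M[:3,:3]; o=Rt@M[:3,3]+np.array(s["eef_pos"])
    return dict(im=im,f=f,cx=c["cx"],cy=c["cy"],Rw=Rw,o=o)
def ray(c,uv,z):
    uv=np.atleast_2d(np.array(uv,float)); d=np.c_[(uv[:,0]-c["cx"])/c["f"],(uv[:,1]-c["cy"])/c["f"],np.ones(len(uv))]@c["Rw"].T
    return c["o"]+d*((z-c["o"][2])/d[:,2])[:,None]
def proj(c,P):
    p=(np.atleast_2d(P)-c["o"])@c["Rw"]; return np.c_[p[:,0]/p[:,2]*c["f"]+c["cx"],p[:,1]/p[:,2]*c["f"]+c["cy"]]
def mask(c,lo,hi): return cv2.inRange(cv2.cvtColor(c["im"],cv2.COLOR_RGB2HSV),np.array(lo),np.array(hi))
def save(c,n,sc=1): cv2.imwrite("pics/"+n+".png",cv2.resize(c["im"],None,fx=sc,fy=sc)[:,:,::-1])
COL=dict(yellow=((22,120,90),(33,255,255)),blue=((100,120,50),(125,255,255)),green=((40,90,40),(80,255,255)),red=((172,120,60),(179,255,255)),red0=((0,140,60),(8,255,255)))
def blobs(c,col,z,amin=30):
    m=mask(c,*COL[col]); n,l,s,ce=cv2.connectedComponentsWithStats(m)
    for i in range(1,n):
        if s[i,4]>amin:
            r=cv2.minAreaRect(np.argwhere(l==i)[:,::-1].astype(np.float32)); print(col,s[i],ce[i].round(),"box",cv2.boxPoints(r).round().tolist(),ray(c,ce[i],z).round()[0])
E
python3 - <<'E'
from h import *
s=ctrl.sense(); print({k:np.round(v,3).tolist() for k,v in s.items()})
for n in ("top","scene"):
    c=cap(n); save(c,n); print(n,c["o"].round(),c["f"])
    for k in COL: blobs(c,k,30)
    im=c["im"]
    cv2.imwrite(f"pics/{n}.png",cv2.resize(im,(784,588))[:,:,::-1])
E
```

```text
{'time_s': 0.0, 'joints': [-1.508, 0.313, 1.498, 0.0, 1.331, -0.223], 'dq': [0.001, 0.001, 0.0, 0.002, -0.0, 0.002], 'tau': [-0.001, -41.227, -25.974, -0.0, 0.004, -0.0], 'eef_pos': [147.994, -503.449, 230.727], 'ee_rot': [-0.001, 0.99, 0.142, 0.0], 'force': [0.145, 0.748, 0.137], 'wrist_torque': [-0.014, 0.008, -0.008], 'grip_force': 0.0, 'grip_width': 1.0}
top [ 384.   36. 1030.] 511.2328484126998
yellow [124 196  45  23 471] [146. 206.] box [[123.0, 207.0], [165.0, 194.0], [169.0, 205.0], [126.0, 219.0]] [499. 291.  30.]
blue [327 183  27  25 502] [340. 195.] box [[327.0, 186.0], [350.0, 182.0], [353.0, 204.0], [330.0, 207.0]] [531. -90.  30.]
green [329 205  32   8  83] [344. 208.] box [[328.0, 209.0], [360.0, 203.0], [360.0, 207.0], [329.0, 212.0]] [504. -97.  30.]
green [280 211  43  10  87] [299. 215.] box [[279.0, 217.0], [321.0, 208.0], [322.0, 212.0], [280.0, 221.0]] [488.  -9.  30.]
green [366 291  38  25 416] [387. 302.] box [[363.0, 300.0], [369.0, 287.0], [405.0, 303.0], [399.0, 316.0]] [ 323. -182.   30.]
red0 [339 212  11  18 110] [344. 220.] box [[339.0, 213.0], [347
[... 525 characters left out ...]
 [[460.0, 0.0], [559.0, 0.0], [559.0, 83.0], [460.0, 83.0]] [-436.   72.   30.]
blue [203 183  29  22 354] [217. 193.] box [[202.0, 196.0], [211.0, 180.0], [231.0, 191.0], [223.0, 207.0]] [531. -91.  30.]
green [247 117  19  27 274] [257. 129.] box [[246.0, 121.0], [258.0, 116.0], [268.0, 141.0], [256.0, 146.0]] [ 336. -168.   30.]
red0 [160   0  50  30 608] [190.  12.] box [[160.0, 0.0], [209.0, 0.0], [209.0, 29.0], [160.0, 29.0]] [ 127. -647.   30.]
red0 [ 88  57  22  25 368] [98. 69.] box [[87.0, 60.0], [104.0, 55.0], [110.0, 79.0], [93.0, 83.0]] [ 461. -616.   30.]
red0 [226 173  13  11  76] [232. 178.] box [[226.0, 180.0], [235.0, 172.0], [239.0, 176.0], [230.0, 184.0]] [479. -99.  30.]
```

View pics/top.png

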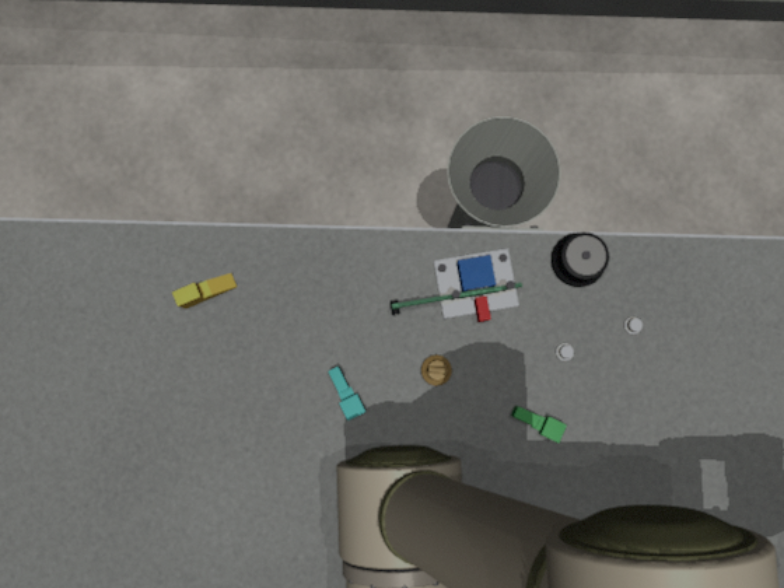

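View pics/scene.png

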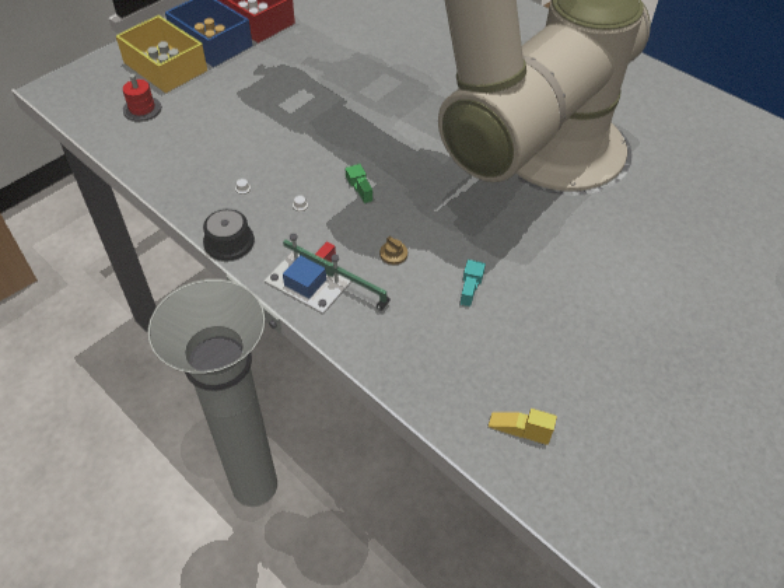

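Top view (784 px wide): nest around (480,280) opening towards the robot, red grip at (483,309). The catch arm runs left to its roller at (395,307). The yellow wedge is at (205,288) with its toe to the right, the funnel at (503,172). Next I measure roughly and get the wrist mount.

```bash
cat >> h.py <<'E'
def tool():
    s=ctrl.sense(); q=s["ee_rot"]; return R.from_quat([q[1],q[2],q[3],q[0]]).as_matrix(),np.array(s["eef_pos"]),s
def go(p,th):
    "print tool-frame shift/rotvec to reach TCP p pointing down with tool-x at world angle th"
    M,o,s=tool(); T=np.array([[np.cos(th),np.sin(th),0],[np.sin(th),-np.cos(th),0],[0,0,-1]])
    print("shift",(M.T@(np.array(p)-o)/1000).round(4).tolist(),"rot",R.from_matrix(M.T@T).as_rotvec().round(4).tolist(),"at",o.round(1),"F",np.round(s["force"],1),"w",round(s["grip_width"],3),"t",round(s["time_s"],2))
E
python3 - <<'E'
from h import *
c=vision.capture("wrist"); print(np.array(c["mount"]).round(3),c["vfov"],c["cx"],c["cy"])
c=cap("top"); 
P=ray(c,[[280,219],[360,205]],40); d=P[0]-P[1]; print("bar",P.round(),np.linalg.norm(d),"yaw",np.arctan2(d[1],d[0])-np.pi/2)
P=ray(c,[[327,186],[350,182],[353,204],[330,207]],34);print("blue",P.round())
P=ray(c,[[123,207],[165,194],[169,205],[126,219]],20);print("wedge",P.round())
g=cv2.cvtColor(c["im"],cv2.COLOR_RGB2GRAY)
print("funnel rim guess",ray(c,[[320,123],[399,123],[359,84],[359,162]],12).round())
go([470,150,300],1.4)
E
```

```text
[[  -0.      -0.955   -0.296   75.213]
 [   1.      -0.       0.      -0.45 ]
 [  -0.      -0.296    0.955 -142.213]
 [   0.       0.       0.       1.   ]] 67.09576335484007 281.12125563897496 210.16549958946905
bar [[ 479.   28.   40.]
 [ 510. -128.   40.]] 159.002262489534 yaw 0.19688989191633333
blue [[ 547.  -64.   34.]
 [ 556. -109.   34.]
 [ 512. -115.   34.]
 [ 505.  -70.   34.]]
wedge [[497. 338.  20.]
 [525. 257.  20.]
 [504. 248.  20.]
 [474. 331.  20.]]
funnel rim guess [[ 681.  -50.   12.]
 [ 685. -213.   12.]
 [ 766. -130.   12.]
 [ 602. -131.   12.]]
shift [0.4932, -0.5363, -0.0686] rot [-0.0006, -0.0006, -1.1142] at [ 148.  -503.6  231. ] F [-0.6 -0.2  0.4] w 1.002 t 0.2
```

```bash
python3 -c "
from h import *
go([490,150,250],1.76)"
```

```text
shift [0.5124, -0.5306, -0.0186] rot [-0.0005, -0.0007, -1.4742] at [ 148.  -503.6  231. ] F [-0.6 -0.2  0.4] w 1.002 t 0.2
```

Call:
play_rows(translation=[[0.26, -0.27, -0.05], [0.26, -0.27, -0.05], [0.26, -0.27, -0.05], [0.26, -0.27, -0.05], [0.26, -0.27, -0.05], [0.512, -0.531, -0.019], [0.512, -0.531, -0.019], [0.512, -0.531, -0.019], [0.512, -0.531, -0.019], [0.512, -0.531, -0.019]], rotation=[[0, 0, -0.18], [0, 0, -0.36], [0, 0, -0.54], [0, 0, -0.72], [0, 0, -0.9], [0, 0, -1.08], [0, 0, -1.26], [0, 0, -1.474], [0, 0, -1.474], [0, 0, -1.474]], gripper=[-1, -1, -1, -1, -1, -1, -1, -1, -1, -1])

```text
time_s: 1.45
eef_pos: [436.5, 49.6, 256.4]
ee_rot: [0.0, 0.637, 0.771, 0.0]
force: [1.5, -1.3, 0.0]
grip_width: 0.997
grip_force: 0.0
```

```bash
python3 -c "
from h import *
go([490,150,250],1.76)"
```

```text
shift [0.0885, 0.0715, 0.0064] rot [0.0006, 0.0004, 0.0004] at [436.5  49.6 256.4] F [ 1.5 -1.3  0. ] w 0.997 t 1.45
```

Call:
play_rows(translation=[[0.08, 0.06, 0.006], [0.08, 0.06, 0.006], [0.08, 0.06, 0.006], [0.08, 0.06, 0.006]], rotation=[[0, 0, 0], [0, 0, 0], [0, 0, 0], [0, 0, 0]], gripper=[-1, -1, -1, -1])

```text
time_s: 1.95
eef_pos: [479.5, 136.9, 250.2]
ee_rot: [-0.0, 0.637, 0.771, -0.0]
force: [0.6, -0.4, 0.4]
grip_width: 0.999
grip_force: 0.0
```

Run:
```python
from h import *
go([490,150,250],1.76)
c=cap("wrist"); np.save("w1.npy",c["im"]); print(c["o"].round())
cv2.imwrite("pics/w1.png",cv2.resize(c["im"],(784,588))[:,:,::-1])
for k,z in (("yellow",42),("blue",34),("green",40),("red",32),("red0",32)): blobs(c,k,z,60)
```

```text
shift [0.0109, 0.0128, 0.0002] rot [-0.0005, 0.0001, -0.0002] at [479.5 136.9 250.2] F [ 0.6 -0.4  0.4] w 0.999 t 1.95
[465. 211. 392.]
yellow [ 309    0   34   83 2010] [327.  38.] box [[308.0, 1.0], [336.0, -4.0], [350.0, 78.0], [322.0, 83.0]] [497. 289.  42.]
blue [ 272  321   32   41 1244] [287. 341.] box [[272.0, 321.0], [303.0, 321.0], [303.0, 361.0], [272.0, 361.0]] [529. -79.  34.]
green [264 260   5  66 252] [266. 293.] box [[264.0, 260.0], [268.0, 260.0], [268.0, 325.0], [264.0, 325.0]] [487.  -7.  40.]
green [266 343   4  25 100] [268. 355.] box [[266.0, 343.0], [269.0, 343.0], [269.0, 367.0], [266.0, 367.0]] [ 506. -102.   40.]
red0 [238 330  25  22 396] [250. 342.] box [[238.0, 330.0], [262.0, 330.0], [262.0, 351.0], [238.0, 351.0]] [479. -91.  32.]
```

View pics/w1.png

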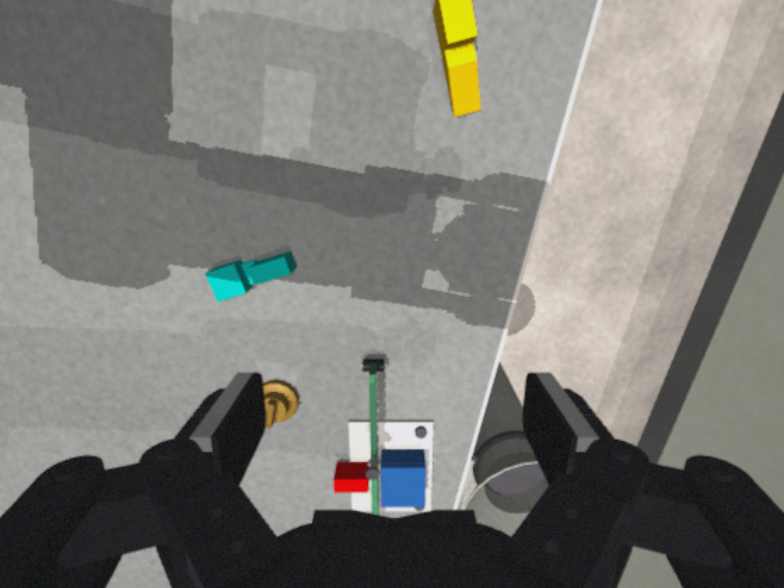

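Wrist view: the roller is at (374,362) in 784-px coordinates, the base plate's near edge runs (349,422)–(433,421), and the wedge sits at (458,60) with its toe towards the nest. The switch at (280,402) is clear of the runway.

Run:
```python
from h import *
c=cap("wrist"); k=560/784
a=lambda P,z: ray(c,np.array(P)*k,z).round(1)
print("plate near edge",a([[349,422],[433,421]],5)); 
hsv=cv2.cvtColor(c["im"],cv2.COLOR_RGB2HSV)
m=mask(c,*COL["green"]); ys,xs=np.nonzero(m[:, 255:280]); xs=xs+255
p=np.polyfit(ys,xs,1); print("bar fit",p); Q=ray(c,[[np.polyval(p,265),265],[np.polyval(p,365),365]],40); d=Q[0]-Q[1]; print(Q.round(1),"yaw",np.arctan2(d[1],d[0])-np.pi/2)
print("roller axis ~13",a([[374,362],[362,362],[386,362],[374,354],[374,370]],16))
m=cv2.inRange(hsv,np.array((0,0,140)),np.array((179,40,255)))
n,l,s,ce=cv2.connectedComponentsWithStats(m[290:375,240:320])
for i in range(1,n):
  if s[i,4]>60: print(s[i]+np.array([240,290,0,0,0]))
my=mask(c,(18,100,60),(34,255,255)); cn=max(cv2.findContours(my,0,1)[0],key=cv2.contourArea); ap=cv2.approxPolyDP(cn,2,True)[:,0]; print("wedge poly",ap.tolist()); 
for z in (0,4,42): print(z,ray(c,ap,z).round().tolist())
print("red",ray(c,[[238,330],[262,330],[262,351],[238,351]],32).round())
print("blue top",ray(c,[[272,322],[303,322],[303,361],[272,361]],34).round())
```

```text
plate near edge [[468.4 -47.5   5. ]
 [551.  -30.5   5. ]]
bar fit [1.99444947e-02 2.60347540e+02]
[[ 479.7   30.6   40. ]
 [ 508.6 -118.6   40. ]] yaw 0.1913020115916284
roller axis ~13 [[481.1  27.8  16. ]
 [470.1  25.7  16. ]
 [492.1  29.9  16. ]
 [479.6  35.9  16. ]
 [482.5  19.7  16. ]]
[240 290  25  40 925]
[ 269  290   51   80 2254]
[240 342  26  25 352]
wedge poly [[311, 0], [309, 10], [323, 80], [328, 82], [342, 78], [337, 29], [340, 20], [336, 0]]
0 [[475.0, 330.0, 0.0], [475.0, 321.0, 0.0], [506.0, 255.0, 0.0], [512.0, 254.0, 0.0], [527.0, 261.0, 0.0], [509.0, 308.0, 0.0], [510.0, 317.0, 0.0], [501.0, 335.0, 0.0]]
4 [[475.0, 329.0, 4.0], [475.0, 319.0, 4.0], [505.0, 254.0, 4.0], [511.0, 253.0, 4.0], [526.0, 260.0, 4.0], [509.0, 307.0, 4.0], [510.0, 316.0, 4.0], [501.0, 334.0, 4.0]]
42 [[474.0, 317.0, 42.0], [474.0, 309.0, 42.0], [501.0, 250.0, 42.0], [507.0, 249.0, 42.0], [520.0, 255.0, 42.0], [504.0, 298.0, 42.0], [505.0, 306.0, 42.0], [498.0, 322.0, 42.0]]
red [[ 460.  -76.   32.]
 [ 492.  -70.   32.]
 [ 498. -104.   32.]
 [ 465. -110.   32.]]
blue top [[ 503.  -54.   34.]
 [ 543.  -46.   34.]
 [ 556. -108.   34.]
 [ 514. -116.   34.]]
```

```bash
python3 -c "
from h import *
go([497,315,130],1.90)"
```

```text
shift [0.1722, 0.0504, 0.1205] rot [0.0001, 0.0002, -0.1415] at [479.6 136.4 250.5] F [ 0.  -0.1 -0.5] w 0.999 t 2.05
```

Call:
play_rows(translation=[[0.172, 0.05, 0.12], [0.172, 0.05, 0.12], [0.172, 0.05, 0.12], [0.172, 0.05, 0.12], [0.172, 0.05, 0.12], [0.172, 0.05, 0.12], [0.172, 0.05, 0.12]], rotation=[[0, 0, -0.14], [0, 0, -0.14], [0, 0, -0.14], [0, 0, -0.14], [0, 0, -0.14], [0, 0, -0.14], [0, 0, -0.14]], gripper=[-1, -1, -1, -1, -1, -1, -1])

```text
time_s: 2.92
eef_pos: [497.2, 314.6, 131.5]
ee_rot: [0.0, 0.582, 0.813, 0.001]
force: [-0.5, -0.6, -0.1]
grip_width: 0.999
grip_force: 0.0
```

Run:
```python
from h import *
c=cap("wrist"); print(c["o"].round(),ctrl.sense()["eef_pos"])
cv2.imwrite("pics/w2.png",c["im"][:,:,::-1])
hsv=cv2.cvtColor(c["im"],cv2.COLOR_RGB2HSV)
my=mask(c,(18,100,40),(34,255,255)); cn=max(cv2.findContours(my,0,1)[0],key=cv2.contourArea); ap=cv2.approxPolyDP(cn,3,True)[:,0]; print("wedge poly",ap.tolist()); 
for z in (0,4,23,42): print(z,ray(c,ap,z).round().tolist())
```

```text
[472. 386. 274.] [497.0883742  314.77363918 131.33844198]
wedge poly [[260, 183], [256, 199], [269, 263], [292, 263], [283, 181]]
0 [[474.0, 324.0, 0.0], [475.0, 309.0, 0.0], [506.0, 252.0, 0.0], [527.0, 260.0, 0.0], [493.0, 332.0, 0.0]]
4 [[474.0, 325.0, 4.0], [475.0, 310.0, 4.0], [505.0, 254.0, 4.0], [526.0, 261.0, 4.0], [492.0, 333.0, 4.0]]
23 [[474.0, 329.0, 23.0], [475.0, 315.0, 23.0], [503.0, 264.0, 23.0], [522.0, 270.0, 23.0], [491.0, 337.0, 23.0]]
42 [[474.0, 333.0, 42.0], [475.0, 321.0, 42.0], [501.0, 273.0, 42.0], [518.0, 279.0, 42.0], [490.0, 340.0, 42.0]]
```

View pics/w2.png

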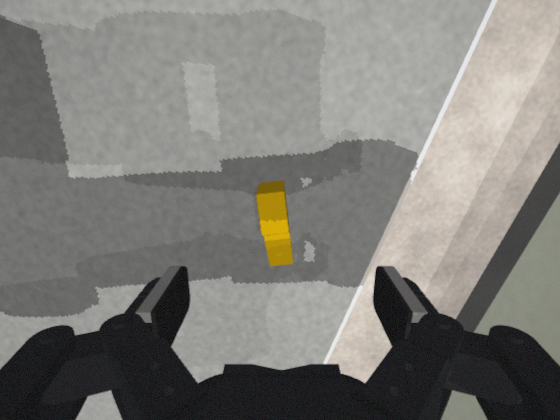

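Close wrist view: the wedge is between the fingers. Its block top runs from (258,193) to (286,219) and its toe edge is (269,263)–(292,263), so yaw is about 0.42. It measures about 79 mm long, which agrees with the stated 80 mm. I go to grasp the block.

```bash
python3 -c "
from h import *
go([489.5,315,8],1.99)"
```

```text
shift [0.0027, -0.0073, 0.1233] rot [0.0015, 0.0, -0.0916] at [497.1 314.8 131.3] F [-0.2  0.4 -0.2] w 1.0 t 2.98
```

Call:
play_rows(translation=[[0.003, -0.007, 0.05], [0.003, -0.007, 0.1], [0.003, -0.007, 0.123], [0.003, -0.007, 0.123], [0.003, -0.007, 0.123], [0.003, -0.007, 0.123], [0.003, -0.007, 0.123], [0.003, -0.007, 0.123], [0.003, -0.007, 0.123], [0.003, -0.007, 0.123]], rotation=[[0, 0, -0.092], [0, 0, -0.092], [0, 0, -0.092], [0, 0, -0.092], [0, 0, -0.092], [0, 0, -0.092], [0, 0, -0.092], [0, 0, -0.092], [0, 0, -0.092], [0, 0, -0.092]], gripper=[-1, -1, -1, -1, 1, 1, 1, 1, 1, 1], force=40)

```text
time_s: 4.22
eef_pos: [489.4, 316.4, 8.0]
ee_rot: [0.0, 0.544, 0.839, 0.0]
force: [-1.9, -0.3, 5.2]
grip_width: 0.256
grip_force: 39.7
```

```bash
python3 -c "
from h import *
go([461,122.5,8],1.768)
s=ctrl.sense();print(s['grip_force'],s['grip_width']*85)"
```

```text
shift [-0.1654, -0.1051, -0.0001] rot [0.0011, -0.0, 0.2239] at [489.4 316.4   8. ] F [-1.9 -0.3  5.2] w 0.256 t 4.22
39.748329520225525 21.79199325148441
```

Call:
play_rows(translation=[[0, 0, -0.0015], [-0.04, -0.025, -0.0015], [-0.08, -0.05, -0.0015], [-0.12, -0.075, -0.0015], [-0.165, -0.105, -0.0015], [-0.165, -0.105, -0.0015], [-0.165, -0.105, -0.0015], [-0.165, -0.105, -0.0015]], rotation=[[0, 0, 0], [0, 0, 0.06], [0, 0, 0.12], [0, 0, 0.18], [0, 0, 0.224], [0, 0, 0.224], [0, 0, 0.224], [0, 0, 0.224]], gripper=[1, 1, 1, 1, 1, 1, 1, 1])

```text
time_s: 5.22
eef_pos: [460.6, 123.6, 8.8]
ee_rot: [0.0, 0.633, 0.774, 0.0]
force: [0.2, -0.2, -0.2]
grip_width: 0.251
grip_force: 39.2
```

Run:
```python
from h import *
go([461,122.5,8],1.768)
c=cap("wrist")
cv2.imwrite("pics/w3.png",c["im"][:,:,::-1])
my=mask(c,(18,100,40),(34,255,255)); cn=max(cv2.findContours(my,0,1)[0],key=cv2.contourArea); ap=cv2.approxPolyDP(cn,3,True)[:,0]; print("wedge poly",ap.tolist()); 
for z in (4,42): print(z,ray(c,ap,z).round().tolist())
```

```text
shift [-0.0012, 0.0001, 0.0008] rot [0.0001, -0.0, 0.0015] at [460.6 123.6   8.8] F [ 0.2 -0.2 -0.2] w 0.251 t 5.22
wedge poly [[261, 240], [252, 281], [256, 350], [261, 353], [264, 367], [283, 370], [302, 366], [308, 340], [309, 293], [302, 241]]
4 [[448.0, 136.0, 4.0], [447.0, 112.0, 4.0], [457.0, 70.0, 4.0], [460.0, 68.0, 4.0], [463.0, 59.0, 4.0], [474.0, 59.0, 4.0], [484.0, 64.0, 4.0], [484.0, 82.0, 4.0], [478.0, 111.0, 4.0], [468.0, 139.0, 4.0]]
42 [[447.0, 152.0, 42.0], [447.0, 134.0, 42.0], [454.0, 103.0, 42.0], [456.0, 102.0, 42.0], [459.0, 95.0, 42.0], [467.0, 95.0, 42.0], [474.0, 99.0, 42.0], [474.0, 112.0, 42.0], [469.0, 134.0, 42.0], [462.0, 155.0, 42.0]]
```

View pics/w3.png

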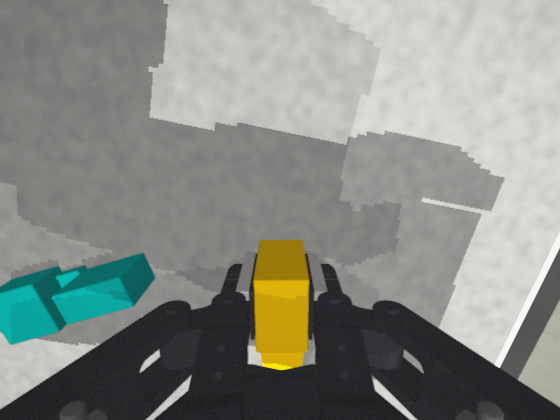

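The wedge is held square at the start of the runway; its back edge (261–302,240) puts its origin at nest y ≈ 200. I slide it in now.

Call:
play_rows(translation=[[-0.004, 0, 0.001], [-0.008, 0, 0.001], [-0.012, 0, 0.001], [-0.016, 0, 0.001], [-0.02, 0, 0.001], [-0.024, 0, 0.001], [-0.028, 0, 0.001], [-0.028, 0, 0.001]], rotation=[[0, 0, 0], [0, 0, 0], [0, 0, 0], [0, 0, 0], [0, 0, 0], [0, 0, 0], [0, 0, 0], [0, 0, 0]], gripper=[1, 1, 1, 1, 1, 1, 1, 1], force=50)

```text
time_s: 6.28
eef_pos: [466.4, 94.7, 8.1]
ee_rot: [0.0, 0.634, 0.773, 0.0]
force: [-0.8, -0.4, 4.1]
grip_width: 0.251
grip_force: 51.9
```

Call:
play_rows(translation=[[-0.003, 0, 0], [-0.005, 0, 0], [-0.005, 0, 0]], rotation=[[0, 0, 0], [0, 0, 0], [0, 0, 0]], gripper=[1, 1, 1])

```text
time_s: 6.65
eef_pos: [467.3, 90.0, 8.0]
ee_rot: [0.0, 0.634, 0.773, 0.0]
force: [-0.9, 1.2, 5.1]
grip_width: 0.251
grip_force: 51.9
```

Call:
play_rows(translation=[[-0.003, 0, 0], [-0.005, 0, 0], [-0.005, 0, 0]], rotation=[[0, 0, 0], [0, 0, 0], [0, 0, 0]], gripper=[1, 1, 1])

```text
time_s: 7.02
eef_pos: [468.3, 85.2, 8.0]
ee_rot: [0.0, 0.634, 0.773, 0.0]
force: [-0.4, 0.4, 5.3]
grip_width: 0.247
grip_force: 51.9
```

Call:
play_rows(translation=[[-0.003, 0, 0], [-0.005, 0, 0], [-0.005, 0, 0]], rotation=[[0, 0, 0], [0, 0, 0], [0, 0, 0]], gripper=[1, 1, 1])

```text
time_s: 7.4
eef_pos: [469.0, 81.0, 8.1]
ee_rot: [-0.0, 0.634, 0.773, 0.0]
force: [-0.5, 7.5, 6.4]
grip_width: 0.25
grip_force: 52.2
```

Contact was felt at y ≈ 84, so the stop should be about 35 mm on (y ≈ 48).

Call:
play_rows(translation=[[-0.0025, 0, 0], [-0.005, 0, 0], [-0.0075, 0, 0], [-0.01, 0, 0], [-0.0125, 0, 0], [-0.015, 0, 0], [-0.0175, 0, 0], [-0.02, 0, 0], [-0.02, 0, 0]], rotation=[[0, 0, 0], [0, 0, 0], [0, 0, 0], [0, 0, 0], [0, 0, 0], [0, 0, 0], [0, 0, 0], [0, 0, 0], [0, 0, 0]], gripper=[1, 1, 1, 1, 1, 1, 1, 1, 1])

```text
time_s: 8.52
eef_pos: [472.7, 61.7, 8.0]
ee_rot: [-0.001, 0.634, 0.773, 0.0]
force: [-1.5, 10.1, 7.4]
grip_width: 0.249
grip_force: 52.3
```

Call:
play_rows(translation=[[-0.0015, 0, 0], [-0.003, 0, 0], [-0.0045, 0, 0], [-0.006, 0, 0], [-0.006, 0, 0]], rotation=[[0, 0, 0], [0, 0, 0], [0, 0, 0], [0, 0, 0], [0, 0, 0]], gripper=[1, 1, 1, 1, 1])

```text
time_s: 9.15
eef_pos: [473.9, 55.6, 8.0]
ee_rot: [-0.0, 0.634, 0.773, 0.0]
force: [-1.6, 8.5, 8.5]
grip_width: 0.25
grip_force: 52.3
```

Call:
play_rows(translation=[[-0.001, 0, 0], [-0.002, 0, 0], [-0.003, 0, 0], [-0.003, 0, 0]], rotation=[[0, 0, 0], [0, 0, 0], [0, 0, 0], [0, 0, 0]], gripper=[1, 1, 1, 1])

```text
time_s: 9.65
eef_pos: [474.5, 52.6, 8.0]
ee_rot: [-0.0, 0.634, 0.773, 0.0]
force: [-1.9, 7.3, 7.9]
grip_width: 0.247
grip_force: 52.3
```

Call:
play_rows(translation=[[-0.001, 0, 0], [-0.001, 0, 0]], rotation=[[0, 0, 0], [0, 0, 0]], gripper=[1, 1])

```text
time_s: 9.9
eef_pos: [474.7, 51.6, 8.0]
ee_rot: [-0.0, 0.634, 0.773, 0.0]
force: [-2.3, 8.0, 7.2]
grip_width: 0.249
grip_force: 52.3
```

Call:
play_rows(translation=[[-0.001, 0, 0], [-0.001, 0, 0]], rotation=[[0, 0, 0], [0, 0, 0]], gripper=[1, 1])

```text
time_s: 10.15
eef_pos: [474.9, 50.7, 8.1]
ee_rot: [-0.0, 0.634, 0.773, 0.0]
force: [-1.3, 7.0, 7.0]
grip_width: 0.247
grip_force: 52.3
```

Call:
play_rows(translation=[[-0.001, 0, 0], [-0.001, 0, 0]], rotation=[[0, 0, 0], [0, 0, 0]], gripper=[1, 1])

```text
time_s: 10.4
eef_pos: [475.1, 49.7, 8.0]
ee_rot: [-0.0, 0.634, 0.773, 0.0]
force: [-1.2, 7.5, 7.6]
grip_width: 0.248
grip_force: 52.3
```

Call:
play_rows(translation=[[-0.001, 0, 0], [-0.001, 0, 0]], rotation=[[0, 0, 0], [0, 0, 0]], gripper=[1, 1])

```text
time_s: 10.65
eef_pos: [475.1, 49.4, 8.0]
ee_rot: [-0.001, 0.634, 0.773, 0.001]
force: [-2.6, 13.6, 9.5]
grip_width: 0.25
grip_force: 52.4
```

Call:
play_rows(translation=[[-0.001, 0, 0], [-0.001, 0, 0]], rotation=[[0, 0, 0], [0, 0, 0]], gripper=[1, 1])

```text
time_s: 10.9
eef_pos: [475.1, 49.2, 8.0]
ee_rot: [-0.001, 0.634, 0.773, 0.001]
force: [-1.9, 20.8, 9.7]
grip_width: 0.245
grip_force: 52.5
```

Stop felt firmly: 21 N at y = 49.2, with travel as predicted. I relax the push, let go and rise.

Call:
play_rows(translation=[[0.0018, 0, 0], [0.0018, 0, 0], [0.0018, 0, 0], [0.0018, 0, 0], [0.0018, 0, 0], [0.0018, 0, 0]], rotation=[[0, 0, 0], [0, 0, 0], [0, 0, 0], [0, 0, 0], [0, 0, 0], [0, 0, 0]], gripper=[1, 1, 0, -0.2, -0.2, -0.2])

```text
time_s: 11.65
eef_pos: [475.3, 48.9, 7.8]
ee_rot: [-0.0, 0.634, 0.773, -0.0]
force: [-0.7, 0.1, 0.5]
grip_width: 0.604
grip_force: 0.0
```

Call:
play_rows(translation=[[0, 0, 0], [0, 0, 0], [0, 0, -0.04], [0, 0, -0.1], [0, 0, -0.15], [0, 0, -0.17], [0, 0, -0.17]], rotation=[[0, 0, 0], [0, 0, 0], [0, 0, 0], [0, 0, 0], [0, 0, 0], [0, 0, 0], [0, 0, 0]], gripper=[-0.2, -0.2, -0.2, -0.2, -0.2, -0.2, -0.2])

```text
time_s: 12.52
eef_pos: [475.8, 48.9, 178.8]
ee_rot: [0.001, 0.634, 0.773, 0.001]
force: [-0.2, 0.3, -0.5]
grip_width: 0.602
grip_force: 0.0
```

Run:
```python
from h import *
c=cap("scene"); im=c["im"][140:260,160:310]; cv2.imwrite("pics/s2.png",cv2.resize(im,(750,600),interpolation=cv2.INTER_CUBIC)[:,:,::-1])
s=ctrl.sense(); print(np.round(s["force"],1))
# red grip centre estimate: nest(-16-23,0) 
y=.197; print("grip nominal",520.5-39*np.cos(y),-92.9-39*np.sin(y))
go([482,-100.5,150],0.197); go([482,-100.5,150],0.197+np.pi)
```

```text
[-0.7  0.6 -0.4]
grip nominal 482.25433118891044 -100.53340141696017
shift [-0.148, -0.0225, 0.0275] rot [0.0, -0.0, 1.5708] at [475.1  49.  177.5] F [-0.7  0.6 -0.4] w 0.598 t 12.57
shift [-0.148, -0.0225, 0.0275] rot [0.0, 0.0, -1.5708] at [475.1  49.  177.5] F [-0.7  0.6 -0.4] w 0.598 t 12.57
```

View pics/s2.png

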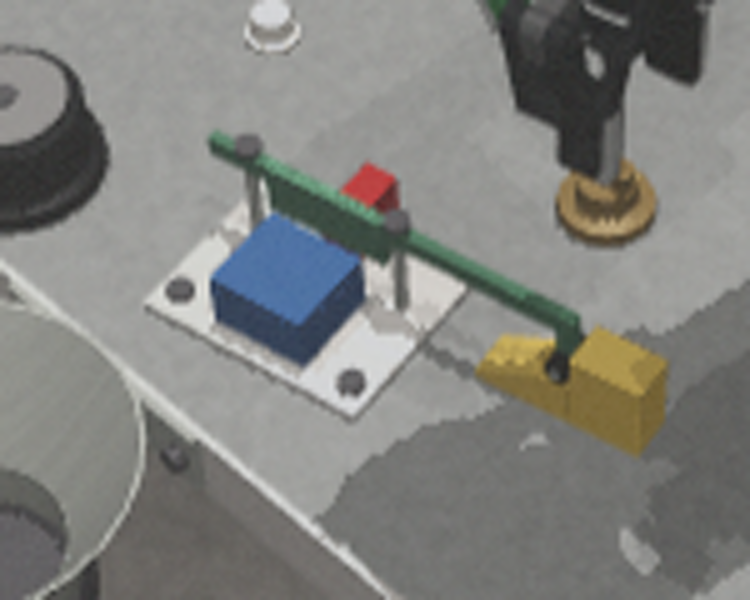

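The roller is seated against the block at (558,368) in this enlarged crop and the catch is raised. Now the cartridge.

Call:
play_rows(translation=[[-0.03, -0.01, 0], [-0.06, -0.02, 0], [-0.1, -0.024, 0], [-0.148, -0.024, 0.02], [-0.148, -0.025, 0.04], [-0.148, -0.025, 0.05], [-0.148, -0.025, 0.05], [-0.148, -0.025, 0.05], [-0.148, -0.025, 0.05], [-0.148, -0.025, 0.05]], rotation=[[0, 0, 0.18], [0, 0, 0.36], [0, 0, 0.54], [0, 0, 0.72], [0, 0, 0.9], [0, 0, 1.08], [0, 0, 1.26], [0, 0, 1.44], [0, 0, 1.571], [0, 0, 1.571]], gripper=[-0.3, -0.3, -0.3, -0.3, -0.3, -0.3, -0.3, -0.3, -0.3, -0.3])

```text
time_s: 13.82
eef_pos: [479.1, -100.8, 126.4]
ee_rot: [-0.001, 0.995, 0.099, -0.001]
force: [0.2, 0.2, -0.1]
grip_width: 0.65
grip_force: 0.0
```

Run:
```python
from h import *
c=cap("wrist"); cv2.imwrite("pics/w4.png",c["im"][:,:,::-1])
for k in ("red","red0"): blobs(c,k,32,60)
go([479.3,-101.1,9],0.197)
m=mask(c,*COL["red0"])|mask(c,*COL["red"]); cn=max(cv2.findContours(m,0,1)[0],key=cv2.contourArea); ap=cv2.approxPolyDP(cn,3,True)[:,0]; print(ap.tolist(),ray(c,ap,32).round(1).tolist())
```

```text
red0 [272 192  20  38 615] [281. 210.] box [[272.0, 192.0], [291.0, 192.0], [291.0, 229.0], [272.0, 229.0]] [ 481. -100.   32.]
shift [0.0002, 0.0005, 0.1177] rot [-0.0013, 0.0018, 0.0025] at [ 479.2 -100.8  126.7] F [-0.7 -1.   1.1] w 0.648 t 13.88
[[272, 192], [272, 229], [290, 228], [290, 192]] [[493.6, -90.2, 32.0], [463.8, -95.9, 32.0], [467.4, -109.8, 32.0], [496.3, -103.8, 32.0]]
```

View pics/w4.png

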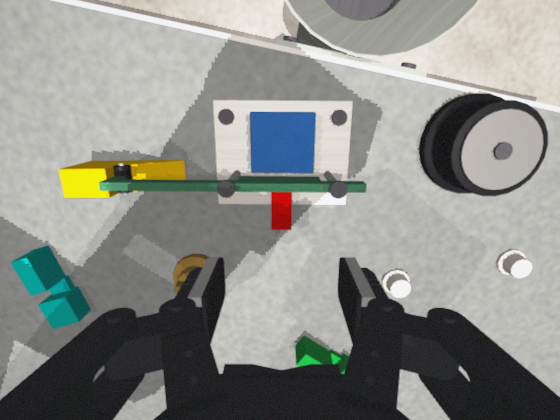

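The grip is centred between the fingers: red blob (272–291, 192–229), outer end at nest x ≈ -56 as expected. I descend and grasp.

Call:
play_rows(translation=[[0, -0.0005, 0.05], [0, -0.0005, 0.1], [0, -0.0005, 0.117], [0, -0.0005, 0.117], [0, -0.0005, 0.117], [0, -0.0005, 0.117], [0, -0.0005, 0.117], [0, -0.0005, 0.117], [0, -0.0005, 0.117]], rotation=[[0, 0, 0], [0, 0, 0], [0, 0, 0], [0, 0, 0], [0, 0, 0], [0, 0, 0], [0, 0, 0], [0, 0, 0], [0, 0, 0]], gripper=[-0.3, -0.3, -0.3, -0.3, 1, 1, 1, 1, 1], force=40)

```text
time_s: 15.0
eef_pos: [480.1, -100.7, 11.8]
ee_rot: [0.0, 0.995, 0.098, 0.001]
force: [-1.6, 1.2, 6.4]
grip_width: 0.177
grip_force: 39.7
```

Call:
play_rows(translation=[[0, 0, -0.0015], [-0.008, 0, -0.0015], [-0.018, 0, -0.0015], [-0.03, 0, -0.0015], [-0.03, 0, -0.0015]], rotation=[[0, 0, 0], [0, 0, 0], [0, 0, 0], [0, 0, 0], [0, 0, 0]], gripper=[1, 1, 1, 1, 1])

```text
time_s: 15.62
eef_pos: [449.3, -106.6, 12.3]
ee_rot: [-0.0, 0.995, 0.098, -0.0]
force: [0.0, -0.0, -1.0]
grip_width: 0.182
grip_force: 39.0
```

Call:
play_rows(translation=[[-0.012, 0, 0], [-0.024, 0, 0], [-0.032, 0, 0], [-0.032, 0, 0], [-0.032, 0, -0.03], [-0.032, 0, -0.08], [-0.032, 0, -0.12], [-0.032, 0, -0.12]], rotation=[[0, 0, 0], [0, 0, 0], [0, 0, 0], [0, 0, 0], [0, 0, 0], [0, 0, 0], [0, 0, 0], [0, 0, 0]], gripper=[1, 1, 1, 1, 1, 1, 1, 1])

```text
time_s: 16.62
eef_pos: [420.3, -113.3, 134.7]
ee_rot: [0.002, 0.995, 0.098, 0.002]
force: [-0.4, -0.3, -3.1]
grip_width: 0.178
grip_force: 39.3
```

Run:
```python
from h import *
c=cap("scene"); cv2.imwrite("pics/s3.png",cv2.resize(c["im"][100:380,60:340],(600,600),interpolation=cv2.INTER_CUBIC)[:,:,::-1])
# cartridge middle lies 39 mm... origin -16-> tcp at -42: com ~ 26+~6 ahead of tcp
go([655,-137,140],0.197)
```

```text
shift [0.2264, 0.0699, -0.0066] rot [0.0014, -0.0017, -0.0001] at [ 419.3 -112.8  132.9] F [-0.3  0.  -1.3] w 0.179 t 16.68
```

View pics/s3.png

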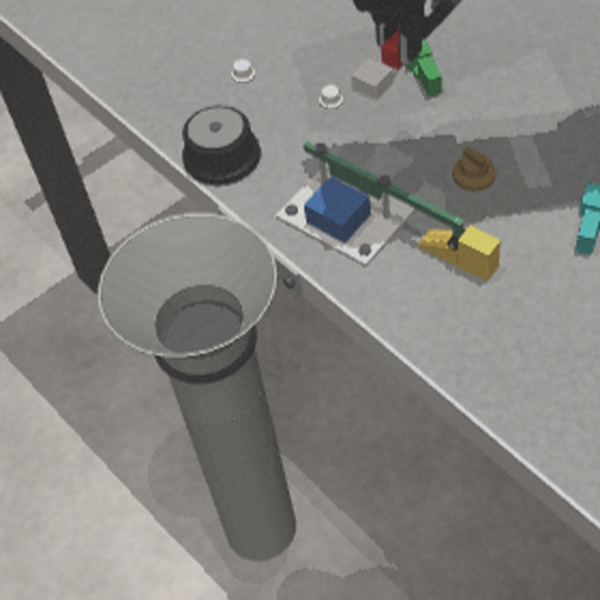

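The cartridge is held, drawn clear, and the catch is still propped with the roller on the wedge at (456,240). I carry it to the funnel.

Call:
play_rows(translation=[[0.05, 0.016, -0.005], [0.1, 0.032, -0.005], [0.15, 0.048, -0.005], [0.19, 0.06, -0.005], [0.228, 0.069, 0], [0.228, 0.069, 0], [0.228, 0.069, 0.05], [0.228, 0.069, 0.09], [0.228, 0.069, 0.09], [0.228, 0.069, 0.09]], rotation=[[0, 0, 0], [0, 0, 0], [0, 0, 0], [0, 0, 0], [0, 0, 0], [0, 0, 0], [0, 0, 0], [0, 0, 0], [0, 0, 0], [0, 0, 0]], gripper=[1, 1, 1, 1, 1, 1, 1, 1, 1, 1])

```text
time_s: 17.92
eef_pos: [656.4, -136.1, 43.9]
ee_rot: [0.0, 0.995, 0.098, 0.001]
force: [0.6, -0.4, -0.5]
grip_width: 0.173
grip_force: 39.2
```

Run:
```python
from h import *
c=cap("top"); cv2.imwrite("pics/t2.png",cv2.resize(c["im"][40:260,230:510],(784,616)[0:2],interpolation=cv2.INTER_CUBIC)[:590,:,::-1])
go([657,-136,40],0.197)
```

```text
shift [0.0003, -0.0001, 0.0044] rot [0.0017, -0.0026, -0.0003] at [ 656.7 -136.1   44.4] F [ 0.5  0.9 -0.4] w 0.18 t 17.98
```

View pics/t2.png

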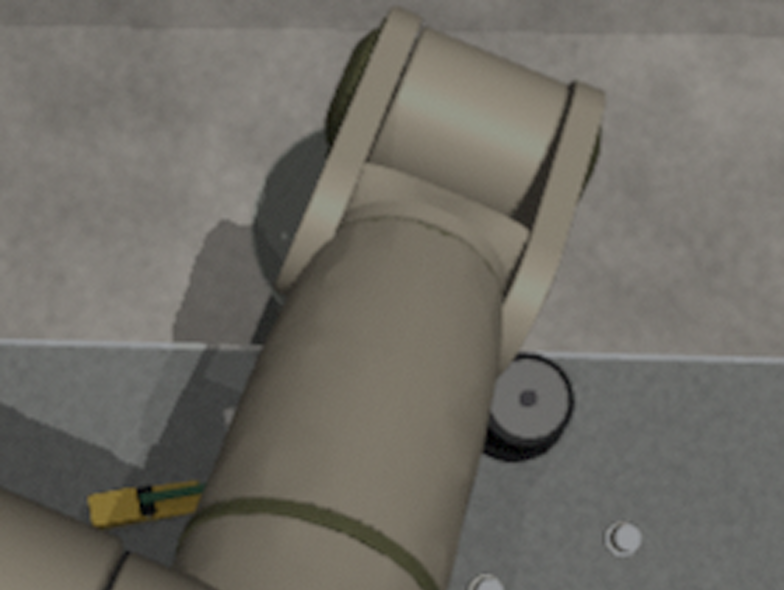

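The arm hides the funnel in this view, though the rim shows at (265,220). The measured pose is as planned, so I drop the cartridge, rise and swing away.

Call:
play_rows(translation=[[0, 0, 0], [0, 0, 0], [0, 0, 0], [0, 0, 0], [0, 0, 0], [0, 0, -0.05], [0, 0, -0.1], [0, 0, -0.14], [-0.05, 0, -0.16], [-0.1, 0, -0.16]], rotation=[[0, 0, 0], [0, 0, 0], [0, 0, 0], [0, 0, 0], [0, 0, 0], [0, 0, 0], [0, 0, 0], [0, 0, 0], [0, 0, 0], [0, 0, 0]], gripper=[-0.3, -0.3, -0.3, -0.3, -0.3, -0.3, -0.3, -0.3, -0.3, -0.3])

```text
time_s: 19.23
eef_pos: [557.2, -155.7, 203.9]
ee_rot: [0.001, 0.995, 0.099, 0.001]
force: [-0.2, -1.9, 0.3]
grip_width: 0.648
grip_force: 0.0
```

Call:
play_rows(translation=[[-0.06, 0, -0.05], [-0.12, 0, -0.05], [-0.18, 0, -0.05], [-0.18, 0, -0.05], [-0.18, 0, -0.05], [-0.18, 0, -0.05], [-0.18, 0, -0.05]], rotation=[[0, 0, 0], [0, 0, 0], [0, 0, 0], [0, 0, 0], [0, 0, 0], [0, 0, 0], [0, 0, 0]], gripper=[-0.3, -0.3, -0.3, -0.3, -0.3, -0.3, -0.3])

```text
time_s: 20.1
eef_pos: [382.1, -190.3, 252.1]
ee_rot: [-0.0, 0.995, 0.099, -0.0]
force: [-0.0, -0.2, 0.1]
grip_width: 0.649
grip_force: 0.0
```

Run:
```python
from h import *
c=cap("top"); a=cv2.resize(c["im"][50:230,230:410],(390,390),interpolation=cv2.INTER_CUBIC)
c=cap("scene"); b=cv2.resize(c["im"][100:280,80:260],(390,390),interpolation=cv2.INTER_CUBIC); b2=cv2.resize(c["im"][150:260,230:340],(10,390))
cv2.imwrite("pics/t3.png",np.hstack([a,b])[:,:,::-1])
m=mask(c,*COL["red0"]); print("red px in funnel",cv2.countNonZero(m[190:320,100:210])); print(np.round(ctrl.sense()["force"],1),ctrl.sense()["eef_pos"])
```

```text
red px in funnel 0
[-0.2 -1.1  0.1] [ 381.7983811  -190.34106951  252.08880565]
```

View pics/t3.png

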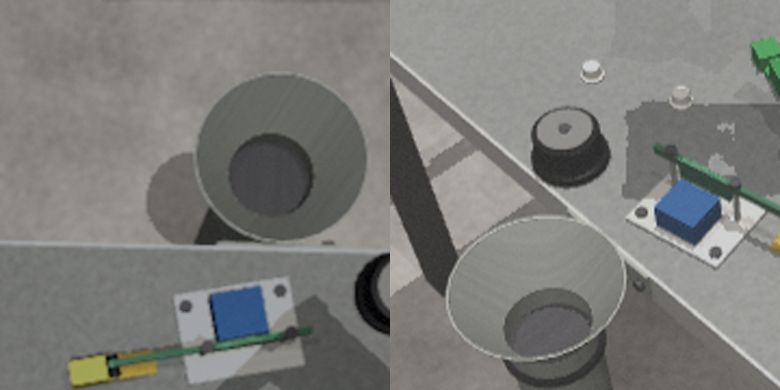

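No red is visible in the funnel from these angles. I check straight down into the pipe with the wrist camera, by colour.

Call:
play_rows(translation=[[0.06, 0, 0], [0.12, 0, 0], [0.18, 0, 0], [0.232, 0, 0], [0.232, 0, 0], [0.232, 0, 0], [0.232, 0, 0]], rotation=[[0, 0, 0], [0, 0, 0], [0, 0, 0], [0, 0, 0], [0, 0, 0], [0, 0, 0], [0, 0, 0]], gripper=[-0.3, -0.3, -0.3, -0.3, -0.3, -0.3, -0.3])

```text
time_s: 21.08
eef_pos: [608.1, -145.5, 253.0]
ee_rot: [0.0, 0.995, 0.098, 0.0]
force: [0.9, -0.4, -0.1]
grip_width: 0.649
grip_force: 0.0
```

Run:
```python
from h import *
c=cap("wrist"); print(c["o"].round())
hsv=cv2.cvtColor(c["im"],cv2.COLOR_RGB2HSV)
m=cv2.inRange(hsv,np.array((0,110,25)),np.array((8,255,255)))|cv2.inRange(hsv,np.array((170,110,25)),np.array((179,255,255)))
n,l,s,ce=cv2.connectedComponentsWithStats(m)
for i in range(1,n):
    if s[i,4]>15: print("red",s[i],ce[i].round(),[ray(c,ce[i],z)[0].round().tolist() for z in (12,-100,-160)])
u,v=proj(c,[683,-131,-170])[0]; print("pipe floor px",u,v)
u,v=int(u),int(v); print(c["im"][v-28:v+29:8,u-28:u+29:8].tolist())
m=mask(c,*COL["green"]);
```

```text
[ 682. -130.  395.]
pipe floor px 281.29373122858124 111.48029838657993
[[[112, 112, 106], [104, 103, 98], [84, 81, 83], [83, 84, 87], [88, 87, 89], [84, 81, 85], [78, 80, 77], [107, 105, 103]], [[111, 112, 105], [85, 83, 84], [83, 83, 84], [86, 84, 88], [90, 88, 92], [85, 82, 85], [86, 83, 88], [90, 90, 88]], [[86, 86, 81], [89, 89, 90], [88, 85, 91], [87, 86, 90], [89, 84, 89], [87, 84, 89], [86, 85, 87], [73, 70, 72]], [[79, 78, 81], [82, 79, 82], [86, 84, 87], [89, 85, 89], [89, 88, 92], [82, 82, 85], [88, 85, 89], [77, 76, 79]], [[84, 84, 80], [88, 84, 87], [85, 85, 88], [87, 85, 87], [87, 84, 88], [90, 87, 91], [87, 86, 87], [77, 77, 78]], [[122, 122, 117], [89, 85, 88], [107, 105, 109], [88, 87, 89], [84, 84, 88], [86, 85, 90], [85, 84, 86], [79, 79, 79]], [[158, 159, 147], [82, 83, 83], [135, 130, 135], [139, 134, 137], [128, 126, 130], [90, 87, 88], [78, 77, 80], [128, 130, 122]], [[129, 131, 123], [162, 163, 154], [118, 119, 111], [87, 85, 89], [81, 82, 84], [94, 94, 90], [132, 133, 129], [128, 127, 120]]]
```

Run:
```python
from h import *
c=cap("wrist"); u,v=281,111
g=cv2.cvtColor(c["im"],cv2.COLOR_RGB2GRAY)
for r in range(v-44,v+46,3): print("".join(f"{x:4d}" for x in g[r,u-44:u+46:4]))
for k in ("top","scene"):
    d=cap(k)["im"]; o=cv2.imread(f"pics/{k}.png")[:,:,::-1]; n=cv2.resize(d,(784,588))
    D=np.abs(n.astype(int)-o).max(2); 
    p=proj(cap(k),[683,-131,-50])[0]*1.4; x,y=p.astype(int); w=D[y-60:y+60,x-60:x+60]; ys,xs=np.nonzero(w>40); print(k,p,len(ys),(xs.min()+x-60,xs.max()+x-60,ys.min()+y-60,ys.max()+y-60) if len(ys) else "")
    # red anywhere new
    hs=cv2.cvtColor(d,cv2.COLOR_RGB2HSV); m=cv2.inRange(hs,np.array((0,120,25)),np.array((8,255,255))); q,l,s,ce=cv2.connectedComponentsWithStats(m)
    print([s[i].tolist() for i in range(1,q) if s[i,4]>8])
```

```text
111 107 102 108 108 104 104 105 106 102 105 102 106 101 105 107 104 105 106 107 105 148 152
 110 104 111 105 104 107 108 105 104 103 104 101 104 102 106 104 108 107 108 107 109 109 152
 108 108 109 105 107 111 108 105 104 105 103 105 101 106 104 105 106 107 106 108 108 106 108
 110 113 108 108 111 105 108 107 105  99  82  80  76  84 102 106 107 107 109 110 109 113 112
 112 109 107 107 112 110 107 107  77  80  76  74  71  64  77  91 107 108 111 108 110 112 112
 111 111 109 111 108 109 106  80  83  77  82  87  89  85  74  69  80 111 109 110 110 112 112
 112 112 112 109 111 104  77  79  82  86  87  88  89  85  90  72  72  97 108 111 116 110 107
 112 112 112 115 108  98  81  77  82  83  84  84  89  86  85  87  75  77 112 114 111 109 111
 113 113 113 111 113  82  84  81  86  83  87  83  88  88  86  84  88  74  88 111 108 109 113
 115 113 113 114 106  81  80  83  88  85  85  85  84  88  86  86  87  72  76 112 112 115 116
 116 115 114 116  77  79  86  88  86  83  85  86  87  85  85  88  87  86  71 112 111 116 113
 117 116 157 128  95 110  84  85  86  88  85  90  87  88  87  85  88  88  71  
[... 1233 characters left out ...]
132 133 133 133 147 157 157 161 131 120 110 133 131 133 134 126 131 150 156 158 159
 131 130 135 130 132 137 130 139 158 162 156 158 132 132 136 134 129 130 137 158 158 161 164
 134 133 130 131 137 135 132 133 158 156 156 160 135 134 133 136 130 135 142 160 162 164 166
 135 132 133 132 132 134 129 135 136 157 159 145 131 133 136 131 131 136 156 163 161 165 162
 133 130 133 138 132 131 136 136 132 147 160 130 134 137 132 133 133 140 160 158 167 164 162
top [496.5554249 183.4903075] 3561 (np.int64(436), np.int64(555), np.int64(123), np.int64(242))
[]
scene [214.61540712 346.1519122 ] 443 (np.int64(244), np.int64(273), np.int64(286), np.int64(330))
[[179, 8, 31, 22, 342], [88, 57, 22, 25, 390]]
```

Run:
```python
from h import *
t3=cv2.imread("pics/t3.png").astype(int); 
for k,(x0,y0),half in (("top",(230,50),t3[:,:390]),("scene",(80,100),t3[:,390:])):
    o=cv2.imread(f"pics/{k}.png"); o=cv2.resize(o,(560,420),interpolation=cv2.INTER_AREA)[y0:y0+180,x0:x0+180].astype(int); n=cv2.resize(half.astype(np.uint8),(180,180),interpolation=cv2.INTER_AREA).astype(int)
    D=np.abs(o-n).max(2).astype(np.uint8); m=(cv2.blur(D,(3,3))>14).astype(np.uint8); q,l,s,ce=cv2.connectedComponentsWithStats(m)
    for i in range(1,q):
        if s[i,4]>6: print(k,s[i]+np.array([x0,y0,0,0,0]),"old",o[l==i].mean(0).round(),"new",n[l==i].mean(0).round())
c=cap("top"); print(proj(c,[[683,-131,12],[683,-131,-53],[683,-131,-173]]).round()); c=cap("scene"); print(proj(c,[[683,-131,12],[683,-131,-53],[683,-131,-173]]).round())
# whole wrist picture: anything red-ish at lower saturation
c=cap("wrist"); im=c["im"].astype(int); m=((im[:,:,0]-np.maximum(im[:,:,1],im[:,:,2]))>25).astype(np.uint8); q,l,s,ce=cv2.connectedComponentsWithStats(m); print([s[i].tolist() for i in range(1,q) if s[i,4]>8])
g=cv2.cvtColor(c["im"],cv2.COLOR_RGB2GRAY)[60:150,235:330]; e=cv2.Canny(g,15,40); 
for r in range(0,90,2): print("".join(".#"[int(e[r:r+2,k:k+2].max()>0)] for k in range(0,94,2)))
```

```text
top [ 326  186   84   44 2177] old [111. 113. 116.] new [92. 95. 92.]
top [311 209  11   2  20] old [118. 123. 119.] new [103. 112. 101.]
top [261 210  48  20 596] old [ 99. 103.  98.] new [ 73. 119. 121.]
top [313 212  10   4  33] old [ 98. 111.  92.] new [119. 126. 113.]
top [307 215   4   2   7] old [77. 88. 72.] new [ 94. 100.  94.]
scene [225 100  35  21 440] old [104. 108. 105.] new [143. 146. 144.]
scene [257 129   3   7  18] old [ 69. 112.  62.] new [ 86. 140.  76.]
scene [ 186  140   74   66 2751] old [134. 138. 139.] new [113. 117. 113.]
scene [232 201   3   3   8] old [174. 177. 178.] new [152. 154. 157.]
scene [240 203   6   5  21] old [170. 172. 174.] new [179. 182. 184.]
scene [245 207  15  12  98] old [128. 130. 129.] new [113. 132. 138.]
[[359. 123.]
 [354. 131.]
 [347. 145.]]
[[148. 230.]
 [154. 248.]
 [162. 278.]]
[[93, 237, 29, 19, 144], [126, 237, 5, 5, 12], [132, 236, 38, 19, 545], [164, 296, 11, 6, 14], [552, 377, 8, 19, 80]]
...............................#......##.......
..............................##.......##......
..............................#.........##
[... 1321 characters left out ...]
.................#.##.......
###......#..##..###................##.#........
##.....####.##.######..............#.##........
#......#..#.####....####..........##.#.........
......##..##.##........######.....#.##.........
....###....##.##...........##....#.##..........
....###.....##.##.........##....#.###..........
......###....##.###......##....#.##...........#
........##....##..########......##..........###
.........#####.###............###......##.###..
............##...###........###.......####.....
............###...#.########.........##...##..#
..............##.##.....#............#...##..##
...............##......##...........##..###.##.
................###....#............#...#.###..
```

Run:
```python
from h import *
c=cap("wrist"); w=c["im"]; w4=cv2.imread("pics/w4.png")[:,:,::-1]
def tab(im,name):
    print(name)
    for r in range(230,420,14): print(r," ".join("%3d/%3d/%3d"%tuple(im[r,k]) for k in range(150,411,20)))
tab(w,"now"); 
for k in ("scene","top"):
    d=cap(k); n=cv2.resize(d["im"],(560,420)); im=n.astype(int); m=((im[:,:,0]-np.maximum(im[:,:,1],im[:,:,2]))>25).astype(np.uint8); q,l,s,ce=cv2.connectedComponentsWithStats(m); print(k,[(s[i].tolist(),n[l==i].mean(0).round().tolist()) for i in range(1,q) if s[i,4]>5])
    t=ctrl.sense()["eef_pos"]; print("tcp px",proj(d,t).round())
```

```text
now
230 138/137/137 131/130/128 214/208/200  35/ 79/130  36/ 79/131 244/244/245 241/241/243 197/197/194 194/193/188  71/ 73/ 73 200/196/191 195/191/189 184/184/183 183/182/178
244 180/142/ 10 107/109/106 179/171/163  42/ 91/148  41/ 81/130 243/244/243 241/241/242 190/191/189 184/185/179 162/159/157 172/169/167 192/189/183 176/178/174 180/181/177
258  41/ 72/ 53  37/ 72/ 55  49/ 51/ 54 101/ 99/ 99  37/ 63/ 49  41/ 66/ 49  40/ 66/ 47 194/195/190 183/182/178 178/179/174 100/ 97/ 96 192/191/188 179/181/177 180/182/177
272 113/114/112 116/115/114  59/ 58/ 60 102/101/102 190/190/186 200/200/196 195/198/191 190/191/187 180/181/177 174/176/170  43/ 43/ 45  33/ 36/ 37 184/183/181 179/180/175
286 118/122/119 114/115/113  38/ 37/ 40  26/ 26/ 30 193/195/191 190/191/184 184/186/183 188/188/185 171/173/170 179/180/177  31/ 24/ 28  67/ 70/ 70 178/177/174 190/190/187
300 117/117/115  48/ 44/ 41  37/ 34/ 33  33/ 29/ 32 193/194/188 196/197/194 189/187/185 181/181/178 183/182/178 176/175/170  26/ 27/ 29  60/ 60/ 60  33/ 34/ 33 187/187/184
314  99/100/ 97  36/ 37/ 40  35/ 35/ 35  27/ 25/ 31 199/198/193 
[... 802 characters left out ...]
7/179/174  37/ 37/ 35  42/ 41/ 45  35/ 35/ 35  31/ 33/ 37  32/ 28/ 34  29/ 29/ 33  31/ 25/ 27  34/ 33/ 38  30/ 30/ 36  32/ 35/ 33  38/ 37/ 41  33/ 31/ 36 185/185/180
398 176/177/174  35/ 36/ 37  38/ 39/ 41  33/ 37/ 38  35/ 32/ 36  33/ 30/ 37  35/ 39/ 35  36/ 35/ 35  33/ 30/ 38  29/ 32/ 33  24/ 22/ 27  36/ 36/ 36  29/ 29/ 31 187/187/184
412 174/174/171  28/ 31/ 30  27/ 29/ 27  28/ 30/ 33  28/ 31/ 35  30/ 32/ 33  33/ 33/ 30  30/ 27/ 34  35/ 32/ 38  33/ 35/ 37  33/ 33/ 35  33/ 36/ 36  29/ 32/ 35 184/184/180
scene [([179, 8, 32, 23, 371], [99.0, 47.0, 45.0]), ([103, 31, 3, 3, 6], [133.0, 107.0, 52.0]), ([87, 56, 24, 27, 436], [131.0, 50.0, 49.0])]
tcp px [[153. 119.]]
top []
tcp px [[393. 126.]]
```

The pipe floor shows a light-grey quadrilateral near the wall, about the size of a standing aluminium body end. I move the camera sideways to check by parallax and to see red below it.

Call:
play_rows(translation=[[0.04, 0.03, -0.03], [0.06, 0.06, -0.03], [0.07, 0.08, -0.03], [0.07, 0.08, -0.03], [0.07, 0.08, -0.03]], rotation=[[0, 0, 0], [0, 0, 0], [0, 0, 0], [0, 0, 0], [0, 0, 0]], gripper=[-0.3, -0.3, -0.3, -0.3, -0.3])

```text
time_s: 22.3
eef_pos: [692.9, -209.3, 282.5]
ee_rot: [-0.0, 0.995, 0.098, 0.0]
force: [0.1, 0.9, -0.3]
grip_width: 0.65
grip_force: 0.0
```

Run:
```python
from h import *
c=cap("wrist"); print(c["o"].round())
P=proj(c,[[683,-131,12],[683,-131,-53],[683,-131,-100],[683,-131,-173]]).round(); print(P.tolist())
u,v=P[2].astype(int); im=c["im"].astype(int)
g=cv2.cvtColor(c["im"],cv2.COLOR_RGB2GRAY); rr=im[:,:,0]-im[:,:,1]
for r in range(v-40,v+42,3): print("".join(f"{x:4d}" for x in g[r,u-44:u+46:4]))
w=rr[v-45:v+45,u-45:u+45]; print("max R-G",w.max(),(w>15).sum(),np.argwhere(w>15).mean(0)+[v-45,u-45] if (w>15).any() else "")
```

```text
[ 767. -194.  425.]
[[221.0, 168.0], [229.0, 160.0], [233.0, 156.0], [239.0, 151.0]]
 151 152 145 149 149 132 104 101 102 102 101 132 103 104 106 106 105 107 145 163 168 167 234
 151 149 146 153 147 104 102 104 103 103 101 150 113 105 106 107 105 104 106 165 160 163 174
 151 144 151 147 144 105 105 103 104 103 124 151 149 123 102 105 105 107 108 106 167 164 174
 145 149 151 146 112 102 106 102 106 101 103 117 152 148 116 107 122 107 108 106 116 167 169
 147 153 148 150 109 104 101 103 103 100 102 104 104 152 151 152 150 106 109 108 113 163 159
 152 149 147 134 107 104 105 102  75  74  69  74  88 104 148 152 154 150 110 143 108 122 166
 149 147 150 108 108 107  94  75  71  79  80  79  80  78 100 151 150 151 155 154 154 104 165
 132 148 152 109 105  98  73  73  82  80  81  83  84  80  81 106 151 151 158 152 150 152 124
 135 140 149 107 108  81  72  77  81  81  81  84  82  82  80  77 109 156 150 149 149 152 152
 135 138 136 150 105  75  77  85  81  80  77  84  80  77  80  83  86 124 150 148 153 150 148
 136 137 132 147  81  76  78  80  78  82  78  81  80  80  78  83  80 109 139 156 153 
[... 901 characters left out ...]
  69  70 106 116 116 111 111 110 117
 108 110 107 111 115 114  83  88  66  69  68  70  68  69  69  90 115 120 115 113 112 111 119
 111 109 111 110 114 111 114  87  87  85  70  69  68  78  90 117 119 113 116 114 113 113 117
 111 110 113 113 112 116 115 114 100  87  89  89  90 101 119 119 115 116 116 117 112 118 123
 109 111 114 112 113 115 119 113 118 118 117 122 118 119 119 119 118 116 118 117 117 122 124
 110 113 115 114 117 113 115 118 118 117 117 119 115 118 121 117 120 120 126 117 122 117 135
 111 114 113 117 114 114 113 118 117 117 118 118 121 120 117 119 117 137 130 132 125 135 200
 113 112 114 117 117 111 117 118 116 122 117 120 119 119 115 119 118 155 131 128 135 160 180
max R-G 13 0
```

```bash
python3 -c "
from h import *
print(ctrl.finish_job())"
```

```text
the job is handed in; nothing more can be done
None
```

I handed the job in at about 22 s, but I could not confirm that the cartridge is in the funnel's pipe: it was released over the funnel centre, and afterwards no camera showed it in the pipe, on the bench or in the gripper. The wedge was felt to its stop at about 21 N and let go, and it still held the catch up in the last picture. The cartridge was drawn out level under the propped catch, and I saw no bystander moved.

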